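# Slide the lidded dish home into the corner of the pass

### The job

Push the white lidded dish along the counter, without lifting it or taking hold of it or its knob, until it is fully home in the corner: one long side flush against the back rail and one end flush against the short end stop. Leave the pepper mill, the bottle and the ramekin where they stand, and finish with the gripper clear of everything.

Things in the scene. Friction and masses are not known exactly. Their poses are not given: they have to be found in the camera images.
- dish: loose white ceramic dish, lid on (one rigid piece), 0.35 to 0.7 kg: 100 mm along own x, 140 mm along own y, vertical sides 48 mm high, then a lid up to 58 mm, inset 3 mm all round, with a dark round knob. Origin: centre of underside; z up. Starts on the robot's side of the rail, 130 to 160 mm off its face, up to 0.4 rad out of square with it, own x roughly towards the rail
- dish_knob (a point): middle of the dish's lid knob, 66 mm above the dish's underside on its vertical centre line; the knob is 24 mm in diameter and its top is at 75 mm. Not to be gripped
- rail: fixed straight dark steel back rail, 620 mm long (own y), 25 mm thick, 50 mm high. Origin: at counter height in its front face (the face towards the robot), mid-length. Own x points away from the robot, square to the front face, so the dish belongs on its negative x side
- end_stop: fixed short dark steel bar, 110 mm long (rail's x), 20 mm thick (rail's y), 50 mm high, reaching out square from the rail's front towards the robot, 260 mm from the rail's middle; at the left end in some starts, right in others. Origin: centre of underside; axes parallel to the rail's. The dish belongs on its side facing the rail's middle
- pepper_mill: loose dark wooden pepper mill, 54 mm in diameter, 145 mm high, standing in front of the rail at the other end from the end stop, 260 mm from the rail's middle. Origin: centre of its underside. Leave alone
- sauce_bottle: loose brown glass bottle, 56 mm in diameter, 170 mm high, standing on the robot's side of the counter well to the left or right. Origin: centre of its underside. Leave alone
- ramekin: loose small white round bowl, 84 mm across, 50 mm high, standing on the robot's side of the counter, on the other side from the bottle. Origin: centre of its underside. Leave alone
There are look-alikes about, which are no part of the job. What is shaped like the end_stop but blue or yellow is not meant.

How it is judged:
By the outcome, as a careful person would: the job done as asked, in the order asked, and still so for the second after the job is handed in, with the robot touching nothing.
It also fails if it takes over 51 s, if anything falls off the work surface, if the arm or the gripper's body presses on something with over 40 N, if the wrist force passes 120 N, or if a joint passes its speed limit or range.

### The arm

A 7-joint arm with a two-finger parallel gripper is mounted at the origin on the work surface. World frame = base frame: x ahead of the robot, y to its left, z up, the work surface at z = 0. Lengths are in m, angles in degrees, forces in N, time in s.
With the tool pointing down it reaches from about 0.425 to 0.825 m from the base axis. Payload 3.6 kg.
Tool frame: the origin (TCP) lies on the centre line of the jaws, within the pads' length; the fingertips stand 11 mm ahead of it and the grasp point (between the pads) lies 8 mm behind it; z points along the fingers, y is the line along which they close (so a half turn about z gives the same grasp; the last joint's range is limited). The gripper opens to 93 mm and grips with 3 to 60 N. Pads are 15 mm wide; open, the fingers measure 128 mm over their backs; the gripper's body (75 mm by 188 mm) begins 65 mm behind the grasp point.
Start: joints at [-66.664, 35.231, -0.722, 81.555, 0.464, 63.22, -2.315], TCP at [0.273, 0.59, 0.23] pointing down, gripper open.
Joint ranges: [-178.69, 178.69], [-17.37, 117.87], [-77.05, 75.6], [15.02, 138.74], [-78.02, 258.01], [0.78, 113.62], [-162.83, 162.83]. Speed limits (degrees/s): [159.86, 159.86, 180, 180, 180, 180, 180].

### API

Orientations are given as [roll, pitch, yaw] about the fixed x, y, z axes, in that order (R = Rz(yaw) Ry(pitch) Rx(roll)).
In Python, from station import bot gives the robot as it stands.
- The arm moves only by the tool play_rows, never from a script. Its argument "plan" is a list of rows, each a list of 3 entries, a list of its own where there are three numbers: the turn, a rotation vector about the world's x, y, z as a fraction of full scale, then the shift along the world's x, y, z as a fraction of full scale, then the opening, from -1 (shut) to 1 (fully open). A call has 1 to 10 rows; each row shifts and turns the commanded pose from where the row before left it; what a row does not reach is not made up. Full scale, the value 1, is 0.04 m for a shift and 6 degrees for a turn. A row lasts 1/10 s, in which the tool goes at most 50 mm and 8.59 degrees, less where a joint would pass 70% of its speed; a pose out of reach is approached as far as the arm can. A call with a number of a shift or a turn outside -1 to 1 is refused whole. A call with a gripper value outside its range is refused whole. The fingers move at their own pace and stop on an object; the grip force is fixed at half the most. Time passes only in rows, so rows that do not move let the fingers close. It gives the time, the measured TCP pose, the force, the opening and the grip force at its end, in the units of the state.
- bot.get_obs(): the state, without advancing time (a new reading comes with each control period).
- bot.get_image(name): name is "scene" or "top"; returns (picture, depth): 480x640x3 uint8, blue, green, red; 480x640 float32, m along the optical axis (not along the pixel's ray), 0 where there is no reading.
- bot.camera_model(name): a dict with "vfov" (degrees; the focal length in pixels is half the picture's height over the tangent of half this angle, whatever the lens; pixels are square), "cx", "cy" (the principal point, pixels), "R" (3x3) and "t" (3): a world point X has camera coordinates R X + t. Camera axes: x right, y down, z forward; pixel columns grow to the right and rows downward; lengths in m; the calibration is good to about 2 mm. A picture is of the moment at which its call begins. camera_model takes no time and is no camera call.
- bot.close_job(): hands the job in; it is judged then, once.
Trained networks look in the newest picture that a camera, given by its name, has taken for a name from the list of things; names that differ only in an ending like _2 or _b are one class to them, and where a whole thing is asked for, a point or a joint stands for the part that bears it (a point fixed in the world has none). Each returns a list of dicts, best first, with "score" (0 to 1); they miss things now and then, are a little off and sometimes report something else, mostly with a low value. They report only what shows in the picture. A call takes as long as a camera call. They do not tell look-alikes from the thing itself.
- bot.spot_in(camera, name): "box" ([centre column, centre row, width, height] in pixels, round what is visible of it).
- bot.silhouettes(camera, name): "pixels" (480x640 bool, what is visible of it) and "box" ([centre column, centre row, width, height] in pixels, round what is visible of it).
- bot.place_of(camera, name): "centre" ([column, row] in pixels: a listed point, or the origin of a listed thing).
The state is a dict: "t": time; "qpos": joint angles; "joint_velocities": joint speeds; "joint_efforts": joint torques, N m; "tcp_pos": TCP position; "tool_rot": TCP orientation; "ft_force": force on the tool from outside, world axes, zero at the start; "moment": the same for the moment, N m; "finger_gap": finger opening in m; "grip_force": force on a finger pad.
Only numpy, scipy, OpenCV 4.12 (cv2) and the standard library are available. Lean on these libraries where they do the work, as an engineer would, in place of code of your own. Each camera call takes 0.05 s, during which the arm holds its last target. There are 200 camera calls.

## Working session

There is one attempt and no reset: what is moved stays moved. The work goes in short steps, Python scripts to look and compute and a tool call to move; the robot and the scene stay as the last step left them, time stands still between calls to the robot, and variables do not carry over. Pictures are saved under pics/ and viewed, at most 10 in all, crops included, and the job is handed in when it is done.

Besides the shell and the picture viewer there is one more tool, called after "Request:" as name(argument=value, ...), one argument or row to a line, values as JSON. play_rows: Moves the arm, as the interface text tells. Its arguments: {"type":"object","properties":{"plan":{"type":"array","items":{"type":"array"}}},"required":["plan"]}

```bash
mkdir -p pics; cat > h.py <<'E'
from station import bot
import numpy as np, cv2
def ray(cam,uv):
    m=bot.camera_model(cam); f=240/np.tan(np.radians(m["vfov"])/2)
    R=np.array(m["R"]);t=np.array(m["t"])
    uv=np.atleast_2d(np.asarray(uv,float))
    d=np.c_[(uv[:,0]-m["cx"])/f,(uv[:,1]-m["cy"])/f,np.ones(len(uv))]
    return -R.T@t, d@R
def atz(cam,uv,z):
    o,d=ray(cam,uv); return o+d*((z-o[2])/d[:,2])[:,None]
def cloud(cam,depth):
    v,u=np.mgrid[:480,:640]; o,d=ray(cam,np.c_[u.ravel(),v.ravel()])
    return (o+d*depth.ravel()[:,None]).reshape(480,640,3)
E
python3 - <<'E'
from h import *
for c in ["top","scene"]:
    im,d=bot.get_image(c); cv2.imwrite(f"pics/{c}0.png",im)
    m=bot.camera_model(c); print(c,m["vfov"],(-np.array(m["R"]).T@m["t"]).round(3))
    P=cloud(c,d)
    for n in ["dish","rail","end_stop","pepper_mill","sauce_bottle","ramekin"]:
        for s in bot.silhouettes(c,n)[:3]:
            p=P[s["pixels"]&(d>0)]
            print(n,round(s["score"],2),np.round(s["box"]),np.median(p,0).round(3),np.percentile(p,2,axis=0).round(3),np.percentile(p,98,axis=0).round(3))
print(bot.get_obs())
E
```

```text
top 47.607689593532854 [ 0.421 -0.035  1.467]
dish 0.66 [284. 244.  62.  54.] [0.527 0.07  0.059] [0.469 0.002 0.043] [0.586 0.139 0.075]
rail 0.84 [304. 181. 234.  29.] [0.692 0.023 0.05 ] [ 0.666 -0.269  0.009] [0.72  0.317 0.057]
rail 0.38 [178. 274.  32.  22.] [0.44  0.331 0.114] [0.415 0.315 0.028] [0.465 0.357 0.173]
end_stop 0.97 [398. 210.  20.  41.] [ 0.612 -0.226  0.049] [ 0.556 -0.247  0.001] [ 0.664 -0.216  0.056]
end_stop 0.86 [470. 161.  17.  45.] [ 0.749 -0.414  0.048] [ 0.696 -0.43   0.005] [ 0.801 -0.406  0.056]
end_stop 0.82 [464. 213.  14.  39.] [ 0.608 -0.398  0.049] [ 0.557 -0.415  0.01 ] [ 0.659 -0.385  0.057]
pepper_mill 0.62 [202. 197.  31.  27.] [0.639 0.281 0.094] [ 0.621  0.265 -0.002] [0.675 0.329 0.145]
sauce_bottle 0.59 [178. 276.  31.  22.] [0.44  0.33  0.112] [0.415 0.315 0.001] [0.465 0.356 0.173]
ramekin 0.67 [444. 271.  33.  30.] [ 0.455 -0.354  0.023] [ 0.418 -0.383  0.003] [ 0.491 -0.311  0.055]
scene 48.55206239740975 [ 1.407 -0.56   0.806]
dish 0.96 [367. 247.  60.  44.] [0.554 0.06  0.056] [ 0.475 -0.005  0.004] [0.6   0.133 0.072]
rail 0.82 [3
[... 714 characters left out ...]
'qpos': array([-66.6638316 ,  35.2285224 ,  -0.72252078,  81.55303916,
         0.464064  ,  63.22104265,  -2.31535942]), 'joint_velocities': array([-0.08249683, -0.02198384,  0.15652514, -0.07691732,  0.11235142,
        0.09868634, -0.03595699]), 'joint_efforts': array([-3.19338069e-04, -4.58677697e+01,  2.09060046e-01, -1.65993708e+01,
       -6.10727887e-02,  1.32548090e-02,  2.25627645e-05]), 'tcp_pos': array([0.27317071, 0.58979214, 0.22968055]), 'tool_rot': array([ 1.79999793e+02, -2.48725817e-03,  1.55147765e+02]), 'ft_force': array([-0.58581339, -0.03780506,  1.10753589]), 'moment': array([-0.04114923,  0.01889581,  0.02477508]), 'grip_force': 0.0, 'finger_gap': 0.09280808431363073}
```

View pics/top0.png

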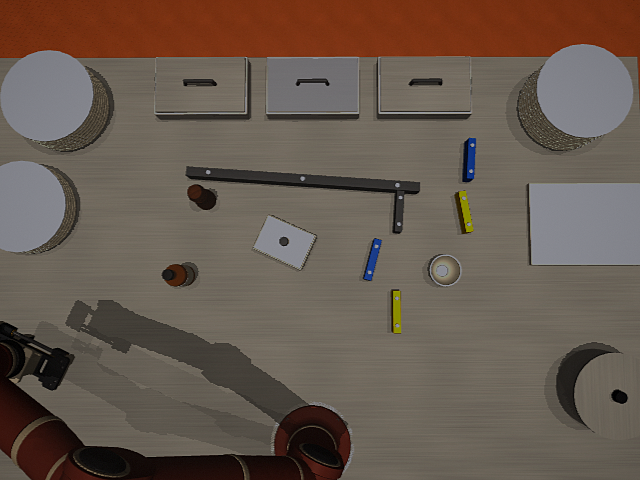

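View pics/scene0.png

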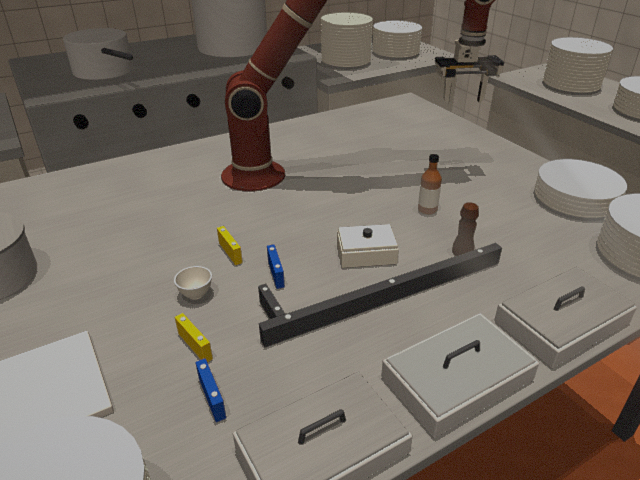

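Top view: the dark rail runs from (187,172) to (420,187), and the dark end stop at (398,210) is on the right (-y). The dish is at (284,242), turned about 19° from the rail. A blue look-alike at (373,259) stands clear of the lane in front of the rail. Next I'll fit the precise geometry.

```bash
cat >> h.py <<'E'
def rect(p): 
    (c,s,a)=cv2.minAreaRect((p[:,:2]*1000).astype(np.float32)); return np.round(c,1),np.round(s,1),round(a,2)
def measure(tag=None):
    im,d=bot.get_image("top"); P=cloud("top",d)
    if tag: cv2.imwrite(f"pics/{tag}.png",im)
    x,y,z=P[...,0],P[...,1],P[...,2]
    R0,a=bot_rail
    nx=np.array([np.cos(a),np.sin(a)]); ty=np.array([-np.sin(a),np.cos(a)])
    u=(P[...,:2]-R0)@nx; v=(P[...,:2]-R0)@ty
    return im,P,u,v
E
python3 - <<'E'
from h import *
im,d=bot.get_image("top");P=cloud("top",d);z=P[...,2]
def comp(m,seed):
    n,l=cv2.connectedComponents(m.astype(np.uint8),connectivity=4); return l==l[seed[1],seed[0]]
dark=im.max(2)<110
for n,seed,lo in [("rail",(290,179),.042),("stop",(399,214),.042)]:
    m=(z>lo)&(z<.06); s=[q for q in bot.silhouettes("top",n[0:4]=="rail" and "rail" or "end_stop")][0]["pixels"]
    print(n,rect(P[m&s]),(m&s).sum(),P[m&s].mean(0).round(4))
b=np.zeros((480,640),bool);b[205:280,240:330]=1
m=b&(z>.03)&(z<.08); print("dish",rect(P[m]),P[m].mean(0).round(4))
m=b&(im.min(2)>150)&(z>.03); 
# colour outline at lid height
g=(b&(im.min(2)>120)).astype(np.uint8); 
for q in bot.place_of("top","dish_knob")[:1]: print("knob",atz("top",q["centre"],.066),q["score"])
for q in bot.place_of("top","dish")[:1]: print("dish o",atz("top",q["centre"],0),q["score"])
m=bot.silhouettes("top","dish")[0]["pixels"]&(z>.035);print(rect(P[m]))
# rail edges front/back via fit on top points
s=bot.silhouettes("top","rail")[0]["pixels"]&(z>.045)&(z<.055);q=P[s]
f=np.polyfit(q[:,1],q[:,0],1);r=q[:,0]-np.polyval(f,q[:,1]);print("rail fit x=%.4f+%.4f y"%(f[1],f[0]),np.percentile(r,[1,5,95,99]).round(4))
big=cv2.resize(im[140:320,150:490],None,fx=2.3,fy=2.3,interpolation=cv2.INTER_CUBIC);cv2.imwrite("pics/crop0.png",big)
E
```

```text
rail (array([695.3,  26.4]), array([618.8,  29.5]), 85.69) 2264 [0.6944 0.0246 0.0503]
stop (array([ 347.3, -218.8]), array([ 20.7, 105.4]), 89.86) 336 [ 0.3473 -0.2189  0.0505]
dish (array([528.7,  73.4]), array([141.4, 100.1]), 65.65) [0.5271 0.0717 0.0579]
knob [[0.52898025 0.07063741 0.066     ]] 0.79
dish o [[0.52973469 0.08669883 0.        ]] 0.78
(array([512.8,  40.2]), array([215.3, 102. ]), 64.66)
rail fit x=0.6929+0.0690 y [-0.0125 -0.0114  0.0116  0.013 ]
```

View pics/crop0.png

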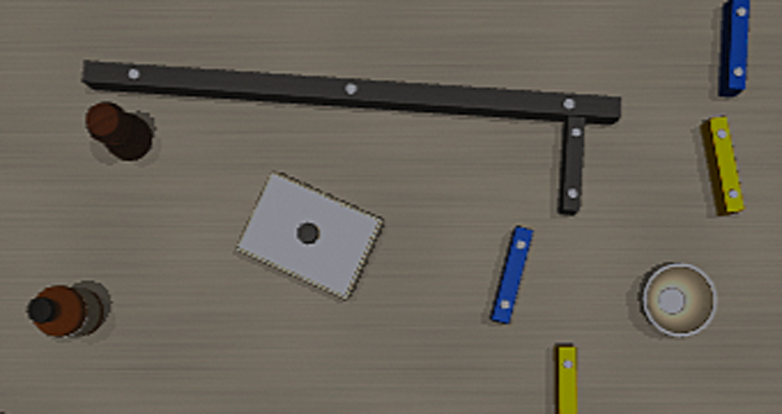

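Targets in world axes: the rail normal is at -3.95°, the dish centre is (0.529, 0.073) turned 20.4° from the rail, and home is about (0.620, -0.150). I'll start by moving behind the dish.

Request:
play_rows(
  plan=[
    [[0, 0, 0.25], [0.3, -0.9, 0], 1],
    [[0, 0, 0.25], [0.3, -0.9, 0], 1],
    [[0, 0, 0.25], [0.3, -0.9, 0], 1],
    [[0, 0, 0.25], [0.3, -0.9, 0], 1],
    [[0, 0, 0.25], [0.3, -0.9, 0], 1],
    [[0, 0, 0.25], [0.3, -0.9, 0], 1],
    [[0, 0, 0.25], [0.3, -0.9, 0], 1],
    [[0, 0, 0.25], [0.3, -0.9, 0], 1],
    [[0, 0, 0.25], [0.3, -0.9, 0], 1],
    [[0, 0, 0.25], [0.3, -0.9, 0], 1],
  ],
)

```text
t: 2.05
tcp_pos: [0.3937, 0.2284, 0.23]
tool_rot: [180.0, 0.0, 170.2]
ft_force: [-0.4, -0.4, -0.9]
finger_gap: 0.0931
grip_force: 0.0
```

Request:
play_rows(
  plan=[
    [[0, 0, 0.25], [0.3, -0.9, 0], 1],
    [[0, 0, 0.25], [0.3, -0.9, 0], 1],
    [[0, 0, 0.25], [0.3, -0.9, 0], 1],
    [[0, 0, 0.23], [0.25, -0.95, 0], 1],
    [[0, 0, 0], [0, 0, 0], 1],
    [[0, 0, 0], [0, 0, 0], 1],
  ],
)

```text
t: 2.65
tcp_pos: [0.4394, 0.0832, 0.2298]
tool_rot: [180.0, 0.0, 175.9]
ft_force: [-0.3, 0.5, 0.1]
finger_gap: 0.0931
grip_force: 0.0
```

Request:
play_rows(
  plan=[
    [[0, 0, 0], [0, 0, -1], 1],
    [[0, 0, 0], [0, 0, -1], 1],
    [[0, 0, 0], [0, 0, -1], 1],
    [[0, 0, 0], [0, 0, -1], 1],
    [[0, 0, 0], [0, 0, -1], 1],
    [[0, 0, 0], [0, 0, -0.25], 1],
    [[0, 0, 0], [0, 0, 0], 1],
    [[0, 0, 0], [0, 0, 0], 1],
  ],
)

```text
t: 3.45
tcp_pos: [0.44, 0.0848, 0.0208]
tool_rot: [179.9, 0.1, 176.1]
ft_force: [-0.5, 0.1, 0.8]
finger_gap: 0.093
grip_force: 0.0
```

Request:
play_rows(
  plan=[
    [[0, 0, 0], [0.2, -0.014, 0], 1],
    [[0, 0, 0], [0.2, -0.014, 0], 1],
    [[0, 0, 0], [0.2, -0.014, 0], 1],
    [[0, 0, 0], [0.2, -0.014, 0], 1],
    [[0, 0, 0], [0.2, -0.014, 0], 1],
    [[0, 0, 0], [0.2, -0.014, 0], 1],
    [[0, 0, 0], [0.2, -0.014, 0], 1],
    [[0, 0, 0], [0.2, -0.014, 0], 1],
    [[0, 0, 0], [0, 0, 0], 1],
  ],
)

```text
t: 4.35
tcp_pos: [0.5055, 0.079, 0.0202]
tool_rot: [180.0, 0.2, 176.0]
ft_force: [-0.2, 0.5, 0.7]
finger_gap: 0.0931
grip_force: 0.2
```

```bash
cat >> h.py <<'E'
F=np.array([0.6822,0.0264]);n=np.array([0.9976,-0.0688]);t=np.array([0.0688,0.9976])
def uv(p): p=np.asarray(p)[...,:2]-F; return np.stack([p@n,p@t],-1)
def status(name):
    im,d=bot.get_image("top"); P=cloud("top",d)
    s=sorted(bot.silhouettes("top","dish"),key=lambda s:-s["score"])
    for q in s[:1]:
        p=P[q["pixels"]&(d>0)]; p=p[(p[:,2]>.04)&(p[:,2]<.08)]; W=uv(p)*1000
        print("dish px",q["score"],cv2.minAreaRect(W.astype(np.float32)),W.min(0),W.max(0))
    for q in bot.place_of("top","dish_knob")[:2]: print("knob uv",uv(atz("top",q["centre"],.066))*1000,q["score"])
    o=bot.get_obs(); print("tcp uv",uv(o["tcp_pos"])*1000,o["tcp_pos"],o["ft_force"].round(1),o["t"])
    cv2.imwrite(f"pics/{name}.png",cv2.resize(im[140:320,150:490],None,fx=2.3,fy=2.3,interpolation=cv2.INTER_CUBIC))
E
python3 -c "
from h import *
status('p1')"
```

```text
dish px 0.64 ((-106.62374877929688, 53.53767395019531), (140.65908813476562, 73.88304901123047), 88.09883880615234) [-145.39324877  -17.18114009] [-69.44315167 123.31900205]
knob uv [[-120.53772754   49.52358804]] 0.84
tcp uv [-180.56159676   41.56735016] [0.50492081 0.0802935  0.02011751] [0.4 0.1 0.3] 4.5
```

View pics/p1.png

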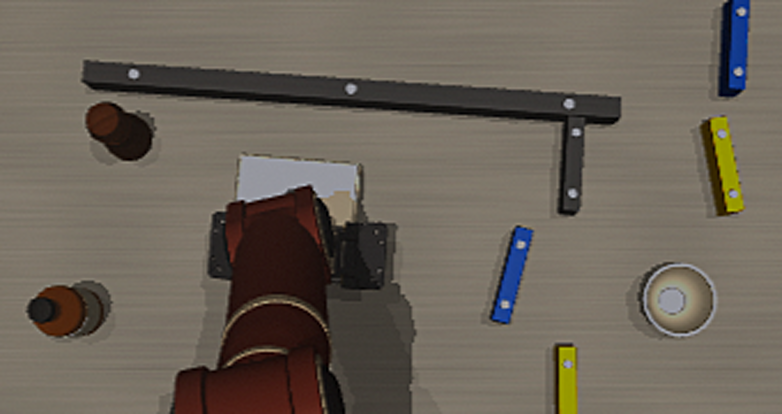

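The dish has squared up and is about 70 mm from the rail. I'll keep pushing, more gently near the end.

Request:
play_rows(
  plan=[
    [[0, 0, 0], [0.2, -0.014, 0], 1],
    [[0, 0, 0], [0.2, -0.014, 0], 1],
    [[0, 0, 0], [0.2, -0.014, 0], 1],
    [[0, 0, 0], [0.2, -0.014, 0], 1],
    [[0, 0, 0], [0.2, -0.014, 0], 1],
    [[0, 0, 0], [0.2, -0.014, 0], 1],
    [[0, 0, 0], [0.2, -0.014, 0], 1],
    [[0, 0, 0], [0.1, -0.007, 0], 1],
    [[0, 0, 0], [0.05, -0.003, 0], 1],
    [[0, 0, 0], [0.05, -0.003, 0], 1],
  ],
)

```text
t: 5.5
tcp_pos: [0.5654, 0.0755, 0.0194]
tool_rot: [-180.0, -0.2, 176.1]
ft_force: [-6.3, 0.7, 3.8]
finger_gap: 0.0931
grip_force: 2.9
```

Request:
play_rows(
  plan=[
    [[0, 0, 0], [0.05, -0.003, 0], 1],
    [[0, 0, 0], [0.05, -0.003, 0], 1],
    [[0, 0, 0], [0, 0, 0], 1],
  ],
)

```text
t: 5.8
tcp_pos: [0.5709, 0.075, 0.0194]
tool_rot: [180.0, -0.0, 176.1]
ft_force: [-4.3, 0.6, 0.1]
finger_gap: 0.0931
grip_force: 1.8
```

Request:
play_rows(
  plan=[
    [[0, 0, 0], [0.04, -0.003, 0], 1],
    [[0, 0, 0], [0.04, -0.003, 0], 1],
    [[0, 0, 0], [0.04, -0.003, 0], 1],
    [[0, 0, 0], [0, 0, 0], 1],
  ],
)

```text
t: 6.2
tcp_pos: [0.5769, 0.0741, 0.0195]
tool_rot: [-180.0, 0.1, 176.0]
ft_force: [-1.5, 0.4, -1.5]
finger_gap: 0.093
grip_force: 0.8
```

Request:
play_rows(
  plan=[
    [[0, 0, 0], [0.04, -0.003, 0], 1],
    [[0, 0, 0], [0, 0, 0], 1],
  ],
)

```text
t: 6.4
tcp_pos: [0.5771, 0.074, 0.0196]
tool_rot: [-180.0, -0.1, 176.0]
ft_force: [-3.4, 0.0, 0.3]
finger_gap: 0.0931
grip_force: 1.9
```

Request:
play_rows(
  plan=[
    [[0, 0, 0], [0.05, -0.003, 0], 1],
    [[0, 0, 0], [0, 0, 0], 1],
  ],
)

```text
t: 6.6
tcp_pos: [0.577, 0.074, 0.0196]
tool_rot: [-180.0, -0.3, 176.0]
ft_force: [-7.3, 0.7, 3.0]
finger_gap: 0.0931
grip_force: 3.6
```

Request:
play_rows(
  plan=[
    [[0, 0, 0], [0.05, -0.003, 0], 1],
    [[0, 0, 0], [0, 0, 0], 1],
  ],
)

```text
t: 6.8
tcp_pos: [0.577, 0.074, 0.0196]
tool_rot: [-179.9, -0.6, 176.0]
ft_force: [-10.1, -1.0, 6.1]
finger_gap: 0.0931
grip_force: 5.3
```

Request:
play_rows(
  plan=[
    [[0, 0, 0], [0.05, -0.003, 0], 1],
    [[0, 0, 0], [0, 0, 0], 1],
  ],
)

```text
t: 7.0
tcp_pos: [0.5769, 0.074, 0.0196]
tool_rot: [-179.9, -0.8, 176.0]
ft_force: [-14.1, 0.2, 9.9]
finger_gap: 0.0929
grip_force: 7.0
```

The dish is flush with the rail: force is building with no further motion. I'll back off and lift.

Request:
play_rows(
  plan=[
    [[0, 0, 0], [-0.5, 0.034, 0], 1],
    [[0, 0, 0], [-0.5, 0.034, 0], 1],
    [[0, 0, 0], [0, 0, 1], 1],
    [[0, 0, 0], [0, 0, 1], 1],
    [[0, 0, 0], [0, 1, 0.5], 0],
    [[0, 0, 0], [0, 1, 0], -0.2],
    [[0, 0, 0], [0, 0, 0], -0.2],
  ],
)

```text
t: 7.7
tcp_pos: [0.5459, 0.1656, 0.122]
tool_rot: [179.5, 0.5, 176.6]
ft_force: [0.5, 0.4, -0.4]
finger_gap: 0.0736
grip_force: 0.0
```

```bash
python3 -c "
from h import *
status('p2');print(bot.get_obs()['qpos'].round(1),bot.get_obs()['finger_gap'])"
```

```text
dish px 0.61 ((-48.57451248168945, 53.177616119384766), (140.32862854003906, 101.81267547607422), 89.78973388671875) [-99.71495054 -16.86289434] [  2.22529676 123.47191816]
knob uv [[-52.89660655  52.86958082]] 0.67
tcp uv [-145.70687288  119.9646232 ] [0.54508805 0.15610923 0.12010337] [-0.9  0.  -0.5] 7.85
[-17.9  35.2  -0.6 102.9   0.6  41.7  67.2] 0.06140471177555464
```

View pics/p2.png

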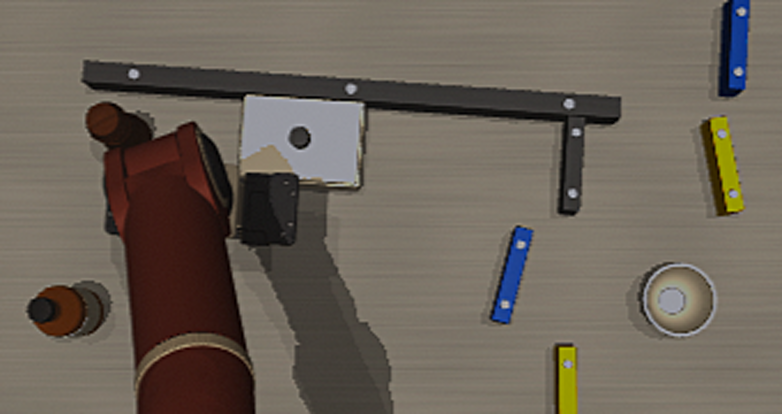

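Request:
play_rows(
  plan=[
    [[0, 0, -1], [0.16, 0.03, 0], -0.2],
    [[0, 0, -1], [0.16, 0.03, 0], -0.2],
    [[0, 0, -1], [0.16, 0.03, 0], -0.2],
    [[0, 0, -1], [0.16, 0.03, 0], -0.2],
    [[0, 0, -1], [0.16, 0.03, 0], -0.2],
    [[0, 0, -1], [0.16, 0.03, 0], -0.2],
    [[0, 0, -1], [0.16, 0.03, 0], -0.2],
    [[0, 0, -1], [0.16, 0.03, 0], -0.2],
    [[0, 0, -1], [0.16, 0.03, 0], -0.2],
    [[0, 0, -1], [0.16, 0.03, 0], -0.2],
  ],
)

```text
t: 8.85
tcp_pos: [0.6089, 0.166, 0.1196]
tool_rot: [180.0, 0.1, 115.6]
ft_force: [0.3, 0.2, -0.3]
finger_gap: 0.0374
grip_force: 0.0
```

Request:
play_rows(
  plan=[
    [[0, 0, -1], [0.16, 0.03, 0], -0.2],
    [[0, 0, -1], [0.16, 0.03, 0], -0.2],
    [[0, 0, -1], [0.16, 0.03, 0], -0.2],
    [[0, 0, -1], [0.16, 0.03, 0], -0.2],
    [[0, 0, -1], [0.16, 0.03, 0], -0.2],
    [[0, 0, 0], [0, 0, 0], -0.2],
    [[0, 0, 0], [0, 0, 0], -0.2],
  ],
)

```text
t: 9.55
tcp_pos: [0.6399, 0.1728, 0.1194]
tool_rot: [180.0, 0.1, 86.0]
ft_force: [0.1, 0.3, -0.5]
finger_gap: 0.037
grip_force: 0.0
```

Request:
play_rows(
  plan=[
    [[0, 0, 0], [0, 0, -0.5], -0.2],
    [[0, 0, 0], [0, 0, -0.5], -0.2],
    [[0, 0, 0], [0, 0, -0.5], -0.2],
    [[0, 0, 0], [0, 0, -0.5], -0.2],
    [[0, 0, 0], [0, 0, -0.5], -0.2],
    [[0, 0, 0], [0, 0, 0], -0.2],
  ],
)

```text
t: 10.15
tcp_pos: [0.6371, 0.1734, 0.0168]
tool_rot: [-179.7, 0.1, 86.1]
ft_force: [-0.9, -0.4, 0.0]
finger_gap: 0.0373
grip_force: 0.0
```

Request:
play_rows(
  plan=[
    [[0, 0, 0], [-0.014, -0.2, 0], -0.2],
    [[0, 0, 0], [-0.014, -0.2, 0], -0.2],
    [[0, 0, 0], [-0.014, -0.2, 0], -0.2],
    [[0, 0, 0], [-0.014, -0.2, 0], -0.2],
    [[0, 0, 0], [-0.014, -0.2, 0], -0.2],
    [[0, 0, 0], [-0.014, -0.2, 0], -0.2],
    [[0, 0, 0], [-0.014, -0.2, 0], -0.2],
    [[0, 0, 0], [-0.014, -0.2, 0], -0.2],
    [[0, 0, 0], [-0.014, -0.2, 0], -0.2],
    [[0, 0, 0], [-0.014, -0.2, 0], -0.2],
  ],
)

```text
t: 11.15
tcp_pos: [0.6347, 0.0964, 0.0209]
tool_rot: [179.9, -0.2, 86.1]
ft_force: [0.2, 6.2, 2.8]
finger_gap: 0.0374
grip_force: 2.9
```

```bash
python3 -c "
from h import *
status('p3')"
```

```text
dish px 0.58 ((-49.41561508178711, -21.64349365234375), (122.5773696899414, 101.25039672851562), 89.5844955444336) [-100.45624488  -82.70146233] [ 0.96238802 40.01071463]
knob uv [[-46.49634182  -9.5317268 ]] 0.96
tcp uv [-52.13209946  63.42951545] [0.63455407 0.09326804 0.02049292] [0.2 1.2 1.4] 11.3
```

View pics/p3.png

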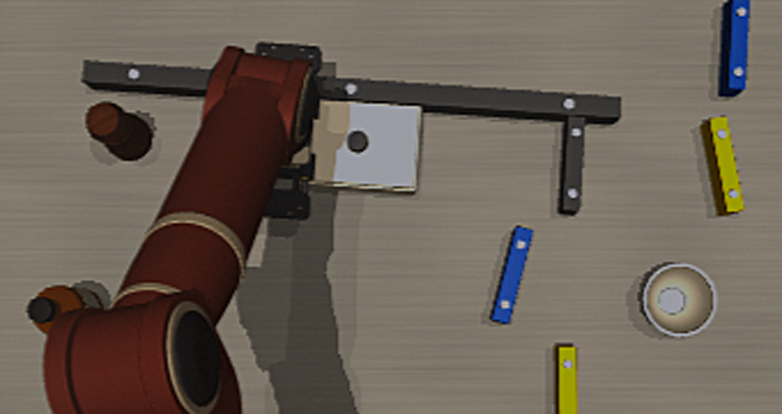

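The dish is sliding flush along the rail, with about 167 mm left.

Request:
play_rows(
  plan=[
    [[0, 0, 0], [-0.014, -0.2, 0], -0.2],
    [[0, 0, 0], [-0.014, -0.2, 0], -0.2],
    [[0, 0, 0], [-0.014, -0.2, 0], -0.2],
    [[0, 0, 0], [-0.014, -0.2, 0], -0.2],
    [[0, 0, 0], [-0.014, -0.2, 0], -0.2],
    [[0, 0, 0], [-0.014, -0.2, 0], -0.2],
    [[0, 0, 0], [-0.014, -0.2, 0], -0.2],
    [[0, 0, 0], [-0.014, -0.2, 0], -0.2],
    [[0, 0, 0], [-0.014, -0.2, 0], -0.2],
    [[0, 0, 0], [-0.014, -0.2, 0], -0.2],
  ],
)

```text
t: 12.3
tcp_pos: [0.6289, 0.0171, 0.0203]
tool_rot: [180.0, -0.2, 86.2]
ft_force: [1.1, 7.4, 3.7]
finger_gap: 0.0373
grip_force: 3.2
```

Request:
play_rows(
  plan=[
    [[0, 0, 0], [-0.014, -0.2, 0], -0.2],
    [[0, 0, 0], [-0.014, -0.2, 0], -0.2],
    [[0, 0, 0], [-0.014, -0.2, 0], -0.2],
    [[0, 0, 0], [-0.014, -0.2, 0], -0.2],
    [[0, 0, 0], [-0.014, -0.2, 0], -0.2],
    [[0, 0, 0], [-0.014, -0.2, 0], -0.2],
    [[0, 0, 0], [-0.014, -0.2, 0], -0.2],
    [[0, 0, 0], [-0.014, -0.2, 0], -0.2],
    [[0, 0, 0], [-0.01, -0.1, 0], -0.2],
    [[0, 0, 0], [0, 0, 0], -0.2],
  ],
)

```text
t: 13.3
tcp_pos: [0.6239, -0.0532, 0.0202]
tool_rot: [180.0, -0.1, 86.1]
ft_force: [-0.2, 4.2, 1.7]
finger_gap: 0.0372
grip_force: 1.9
```

```bash
python3 -c "
from h import *
status('p4')"
```

```text
dish px 0.8 ((-50.191165924072266, -175.57220458984375), (113.17976379394531, 101.48721313476562), 88.72518157958984) [-100.20146979 -231.84567847] [   0.68751352 -117.91972293]
knob uv [[ -48.13904869 -161.19398238]] 0.86
tcp uv [-52.8065469  -83.38326806] [ 0.62377987 -0.05315489  0.019832  ] [1.  3.7 3.5] 13.45
```

Around 18 mm is left.

Request:
play_rows(
  plan=[
    [[0, 0, 0], [-0.007, -0.1, 0], -0.2],
    [[0, 0, 0], [-0.007, -0.1, 0], -0.2],
    [[0, 0, 0], [-0.007, -0.1, 0], -0.2],
    [[0, 0, 0], [-0.004, -0.05, 0], -0.2],
    [[0, 0, 0], [0, 0, 0], -0.2],
  ],
)

```text
t: 13.95
tcp_pos: [0.6226, -0.0664, 0.0198]
tool_rot: [-180.0, -0.1, 86.1]
ft_force: [1.4, 4.9, 4.4]
finger_gap: 0.0373
grip_force: 2.5
```

Request:
play_rows(
  plan=[
    [[0, 0, 0], [-0.003, -0.05, 0], -0.2],
    [[0, 0, 0], [-0.003, -0.05, 0], -0.2],
    [[0, 0, 0], [0, 0, 0], -0.2],
  ],
)

```text
t: 14.25
tcp_pos: [0.6224, -0.0699, 0.0197]
tool_rot: [-180.0, -0.1, 86.1]
ft_force: [0.6, 5.6, 4.7]
finger_gap: 0.0375
grip_force: 2.8
```

Request:
play_rows(
  plan=[
    [[0, 0, 0], [-0.003, -0.05, 0], -0.2],
    [[0, 0, 0], [0, 0, 0], -0.2],
  ],
)

```text
t: 14.45
tcp_pos: [0.6223, -0.0698, 0.0198]
tool_rot: [-180.0, -0.3, 86.1]
ft_force: [0.7, 8.1, 5.4]
finger_gap: 0.037
grip_force: 4.1
```

Request:
play_rows(
  plan=[
    [[0, 0, 0], [-0.003, -0.05, 0], -0.2],
    [[0, 0, 0], [0, 0, 0], -0.2],
  ],
)

```text
t: 14.65
tcp_pos: [0.6223, -0.0698, 0.0197]
tool_rot: [-179.9, -0.4, 86.2]
ft_force: [0.2, 11.2, 5.3]
finger_gap: 0.0373
grip_force: 5.3
```

Request:
play_rows(
  plan=[
    [[0, 0, 0], [-0.003, -0.05, 0], -0.2],
    [[0, 0, 0], [-0.003, -0.05, 0], -0.2],
    [[0, 0, 0], [0, 0, 0], -0.2],
  ],
)

```text
t: 14.95
tcp_pos: [0.6223, -0.0697, 0.0198]
tool_rot: [-179.9, -0.8, 86.2]
ft_force: [1.5, 15.7, 7.5]
finger_gap: 0.0371
grip_force: 7.7
```

Request:
play_rows(
  plan=[
    [[0, 0, 0], [0.02, 0.5, 0], -0.2],
    [[0, 0, 0], [0.03, 0.5, 0], -0.2],
    [[0, 0, 0], [0, 0, 1], -0.2],
    [[0, 0, 0], [0, 0, 1], -0.2],
    [[0, 0, 0], [-1, 0, 0.5], -0.2],
    [[0, 0, 0], [-1, 0, 0], -0.2],
    [[0, 0, 0], [-1, 0, 0], -0.2],
    [[0, 0, 0], [-1, 0, 0], -0.2],
    [[0, 0, 0], [0, 0, 0], -0.2],
  ],
)

```text
t: 15.85
tcp_pos: [0.4551, -0.0415, 0.1187]
tool_rot: [-179.4, 0.1, 85.8]
ft_force: [-0.7, 0.6, -0.1]
finger_gap: 0.0371
grip_force: 0.0
```

```bash
python3 - <<'E'
from h import *
status('p5')
im,d=bot.get_image("top"); a=im[165:255,310:420]
s,_=bot.get_image("scene"); b=s[240:350,230:370]
cv2.imwrite("pics/z5.png",np.vstack([cv2.resize(a,(400,300),interpolation=cv2.INTER_CUBIC),cv2.resize(b,(400,300),interpolation=cv2.INTER_CUBIC)]))
E
```

```text
dish px 0.92 ((-49.95358657836914, -179.3443603515625), (101.47684478759766, 140.07489013671875), 0.16180524230003357) [-100.7910229  -249.36785426] [   0.75160641 -109.30099022]
knob uv [[ -52.24011499 -177.82857687]] 0.74
tcp uv [-212.78650167  -82.21588516] [ 0.46425448 -0.04098295  0.11968693] [ 1.1  0.4 -0.1] 16.0
```

View pics/z5.png

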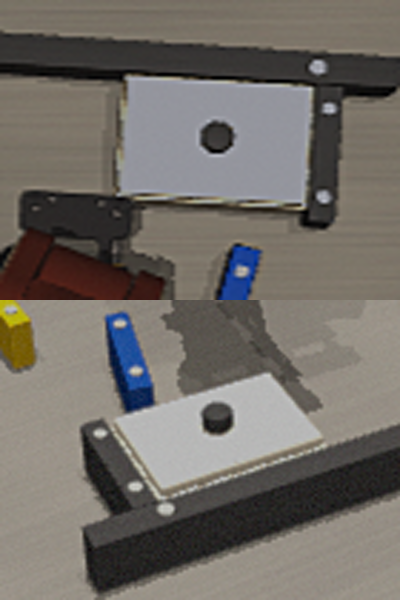

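The top view shows the dish against both the rail and the stop. I'll add one gentle seating push towards the rail with closed fingers, clear of the blue bar, in case the slide opened a slight gap.

Request:
play_rows(
  plan=[
    [[0, 0, 0], [0.6, -0.5, 0], -1],
    [[0, 0, 0], [0.6, -0.5, 0], -1],
    [[0, 0, 0], [0.6, -0.5, 0], -1],
    [[0, 0, 0], [0, 0, 0], -1],
    [[0, 0, 0], [0, 0, 0], -1],
  ],
)

```text
t: 16.6
tcp_pos: [0.5363, -0.1002, 0.119]
tool_rot: [-180.0, 0.0, 86.0]
ft_force: [-0.5, 0.4, 0.3]
finger_gap: 0.0025
grip_force: 0.0
```

```bash
python3 - <<'E'
from h import *
im,d=bot.get_image("top");P=cloud("top",d)
hsv=cv2.cvtColor(im,cv2.COLOR_BGR2HSV);m=(hsv[...,0]>100)&(hsv[...,0]<130)&(hsv[...,1]>140)&(d>0)
m[:230]=0;W=uv(P[m]);print(cv2.boxPoints(cv2.minAreaRect((W*1000).astype(np.float32))))
o=bot.get_obs();print(uv(o["tcp_pos"])*1000,o["tcp_pos"],o["finger_gap"])
E
```

```text
[[-651.51605  -134.00555 ]
 [-469.8418   -810.2108  ]
 [  -8.515259 -686.26746 ]
 [-190.18951   -10.062195]]
[-137.67067787 -135.4384793 ] [ 0.53553265 -0.09924932  0.11901201] 0.0010840798140571903
```

Request:
play_rows(
  plan=[
    [[0, 0, 0], [-0.05, -0.7, 0], -1],
    [[0, 0, 0], [0, 0, -0.5], -1],
    [[0, 0, 0], [0, 0, -0.5], -1],
    [[0, 0, 0], [0, 0, -0.5], -1],
    [[0, 0, 0], [0, 0, -0.5], -1],
    [[0, 0, 0], [0, 0, -0.5], -1],
    [[0, 0, 0], [0, 0, 0], -1],
  ],
)

```text
t: 17.35
tcp_pos: [0.5314, -0.1257, 0.0174]
tool_rot: [-179.6, -0.1, 86.1]
ft_force: [-0.2, -0.1, 0.6]
finger_gap: 0.0004
grip_force: 0.0
```

Request:
play_rows(
  plan=[
    [[0, 0, 0], [0.1, -0.007, 0], -1],
    [[0, 0, 0], [0.1, -0.007, 0], -1],
    [[0, 0, 0], [0.1, -0.007, 0], -1],
    [[0, 0, 0], [0.1, -0.007, 0], -1],
    [[0, 0, 0], [0, 0, 0], -1],
  ],
)

```text
t: 17.85
tcp_pos: [0.5509, -0.1286, 0.0202]
tool_rot: [179.9, 0.0, 86.1]
ft_force: [0.3, -0.3, -0.3]
finger_gap: 0.0003
grip_force: 0.0
```

Request:
play_rows(
  plan=[
    [[0, 0, 0], [0.04, -0.003, 0], -1],
    [[0, 0, 0], [0.04, -0.003, 0], -1],
    [[0, 0, 0], [0, 0, 0], -1],
  ],
)

```text
t: 18.15
tcp_pos: [0.5531, -0.1289, 0.0197]
tool_rot: [180.0, -0.0, 86.0]
ft_force: [-0.3, 0.4, 0.3]
finger_gap: 0.0007
grip_force: 0.0
```

Request:
play_rows(
  plan=[
    [[0, 0, 0], [0.04, -0.003, 0], -1],
    [[0, 0, 0], [0.04, -0.003, 0], -1],
    [[0, 0, 0], [0, 0, 0], -1],
  ],
)

```text
t: 18.45
tcp_pos: [0.5552, -0.129, 0.0195]
tool_rot: [-179.9, -0.0, 86.0]
ft_force: [-2.3, 0.6, 1.7]
finger_gap: 0.0003
grip_force: 1.2
```

Request:
play_rows(
  plan=[
    [[0, 0, 0], [0.05, -0.003, 0], -1],
    [[0, 0, 0], [0.05, -0.003, 0], -1],
    [[0, 0, 0], [0, 0, 0], -1],
  ],
)

```text
t: 18.75
tcp_pos: [0.5556, -0.1289, 0.0195]
tool_rot: [-179.5, -0.1, 86.0]
ft_force: [-10.3, 1.1, 9.2]
finger_gap: 0.0005
grip_force: 4.7
```

Request:
play_rows(
  plan=[
    [[0, 0, 0], [0.05, -0.003, 0], -1],
    [[0, 0, 0], [0.05, -0.003, 0], -1],
    [[0, 0, 0], [0, 0, 0], -1],
  ],
)

```text
t: 19.05
tcp_pos: [0.5555, -0.1289, 0.0196]
tool_rot: [-179.0, -0.2, 85.9]
ft_force: [-15.8, 1.8, 15.2]
finger_gap: 0.0004
grip_force: 8.4
```

The dish is firmly seated. I'll back off, clear the area and verify.

Request:
play_rows(
  plan=[
    [[0, 0, 0], [-0.3, 0.02, 0], -1],
    [[0, 0, 0], [-0.3, 0.02, 0], -1],
    [[0, 0, 0], [0, 0, 1], -1],
    [[0, 0, 0], [0, 0, 1], -1],
    [[0, 0, 0], [0, 0, 1], -1],
    [[0, 0, 0], [-0.5, 1, 1], -1],
    [[0, 0, 0], [-0.5, 1, 0], -1],
    [[0, 0, 0], [-0.5, 1, 0], -1],
    [[0, 0, 0], [-0.5, 1, 0], -1],
    [[0, 0, 0], [0, 0, 0], -1],
  ],
)

```text
t: 20.05
tcp_pos: [0.461, 0.0324, 0.1726]
tool_rot: [-179.8, -0.2, 86.7]
ft_force: [0.6, -0.2, -0.6]
finger_gap: 0.0006
grip_force: 0.0
```

Request:
play_rows(
  plan=[
    [[0, 0, 0], [0, 0, 0], -1],
    [[0, 0, 0], [0, 0, 0], -1],
  ],
)

```text
t: 20.25
tcp_pos: [0.4646, 0.0241, 0.1733]
tool_rot: [179.9, 0.0, 85.9]
ft_force: [0.4, 0.9, 0.6]
finger_gap: 0.0002
grip_force: 0.0
```

```bash
python3 - <<'E'
from h import *
status('p6')
im,d=bot.get_image("top"); a=im[165:255,310:420]; f=im[60:400,120:500]
s,_=bot.get_image("scene"); b=s[240:350,230:370]
cv2.imwrite("pics/z6.png",np.hstack([np.vstack([cv2.resize(a,(360,280),interpolation=cv2.INTER_CUBIC),cv2.resize(b,(360,280),interpolation=cv2.INTER_CUBIC)]),cv2.resize(f,(430,560))]))
E
```

```text
dish px 0.87 ((-48.67547607421875, -180.29254150390625), (141.8262939453125, 102.9527816772461), 89.90567016601562) [-100.21060735 -251.15491322] [   2.82264292 -109.37640504]
knob uv [[ -48.06688535 -173.66778185]] 0.59
knob uv [[-255.02475138  286.14745795]] 0.31
tcp uv [-217.26494739  -17.65414593] [0.46422863 0.02373589 0.1730156 ] [-0.9  1.2 -0.3] 20.4
```

View pics/z6.png

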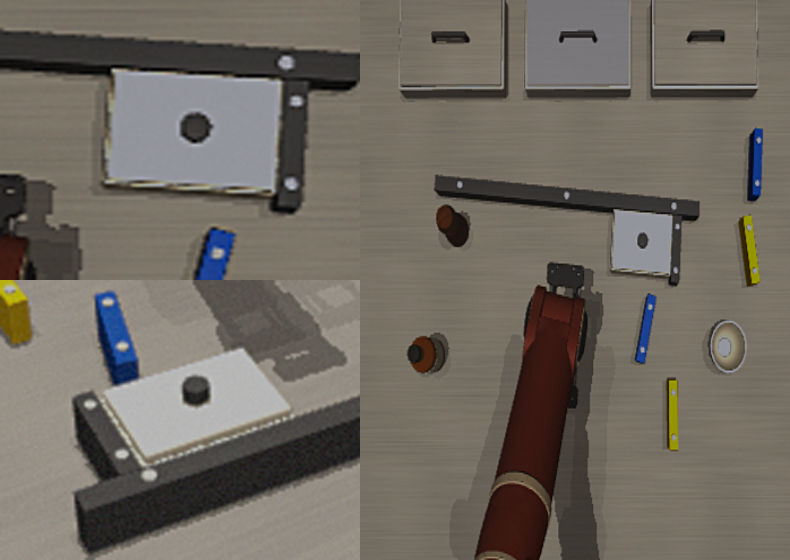

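The pictures show the dish flush in the corner at (-49, -180) mm in rail axes, square to within 0.1°. The mill, bottle, ramekin and blue bar haven't moved, and the gripper is clear of everything.

```bash
python3 -c "
from station import bot
print(bot.close_job())"
```

```text
the job is handed in; nothing more can be done
None
```

I pushed the dish home into the corner: one long side is flush against the back rail and one end flush against the end stop. The mill, bottle and ramekin are where they stood, the gripper is clear, and I handed the job in at about 20 s.

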